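# Free the adapter plate and hold it out at the pointer

### The arm

A 7-joint arm with a two-finger parallel gripper is mounted at the origin on the work surface. World frame = base frame: x ahead of the robot, y to its left, z up, the work surface at z = 0. Lengths are in m, angles in rad, forces in N, time in s.
With the tool pointing down it reaches from about 0.4 to 0.875 m from the base axis. Payload 19.3 kg.
Tool frame: the origin (TCP) lies where the fingers leave the gripper's body, on its centre line; the fingertips stand bot.tip_reach ahead of it and the grasp point (between the pads) lies 54 mm ahead of it (bot.tip_reach is the distance from the TCP to the fingertips, in m); z points along the fingers, y is the line along which they close (so a half turn about z gives the same grasp; the last joint's range is limited). The gripper opens to 85 mm and grips with 20 to 120 N. Pads are 22 mm wide; open, the fingers measure 114 mm over their backs; the gripper's body (76 mm by 85 mm) begins 54 mm behind the grasp point. The pads swing forward as they close: fully open they stand 13 mm farther back than shut.
Start: joints at [1.214, 0.521, -0.036, 1.599, 0.021, 1.021, -0.113], TCP at [0.177, -0.599, 0.304] pointing down, gripper open.
Joint ranges: [-2.91, 2.91], [-0.3, 2.13], [-1.5, 1.42], [0.17, 2.43], [-1.26, 4.41], [0.16, 1.93], [-2.52, 2.52]. Speed limits (rad/s): [1.89, 1.89, 2.39, 2.39, 3.01, 3.01, 3.01].

### API

Orientations are given as [roll, pitch, yaw] about the fixed x, y, z axes, in that order (R = Rz(yaw) Ry(pitch) Rx(roll)).
In Python, from workcell import bot gives the robot as it stands. The module is installed in compiled form; this text tells all that it offers.
- The arm moves only by the shell command python3 -m jog 'ROWS' [FORCE]. ROWS is JSON, a list that holds one entry, the list of rows, each a list of 7 numbers: the shift along the tool's x, y, z in mm, then the turn, a rotation vector about the tool's x, y, z in rad, then the opening, from 0 (shut) to 1 (fully open). In form: [[[tx, ty, tz, wx, wy, wz, fingers], ...]]. A call has 1 to 5 rows; each row shifts and turns the commanded pose from where the row before left it, along the tool's axes as they then stand; what a row does not reach is not made up. A row lasts 1/10 s, in which the tool goes at most 50 mm and 8.59 degrees, less where a joint would pass 70% of its speed; a pose out of reach is approached as far as the arm can. A call is refused whole if a number of a shift passes 50 or a number of a turn 0.15, either way. A call with a gripper value outside its range is refused whole. The fingers move at their own pace and stop on an object; FORCE is the grip in N (left out, the last holds). Time passes only in rows, so rows that do not move let the fingers close. It gives the time, the measured TCP pose, the force, the opening and the grip force at its end, in the units of the state.
- bot.observe(): the state, without advancing time (a new reading comes with each control period).
- bot.grab_frame(name): name is "scene" or "top" or "wrist"; returns a dict with "img" (400x640x3 uint8, red, green, blue), "intrinsics" (3x3 intrinsics, pixels), "k1" (the pictures are not rectified: a ray, as slopes to the right and down, at radius r is drawn at 1 + k1 r^2 times it, then the intrinsics apply), "R" (3x3) and "t" (3): a world point X has camera coordinates R X + t; the wrist camera has in their place "tool_from_camera" (4x4, takes a point from camera to tool coordinates, whose origin is the TCP and whose axes are the flange's). Camera axes: x right, y down, z forward; pixel columns grow to the right and rows downward; lengths in m; the calibration is good to about 2 mm. A picture is of the moment at which its call begins: read the wrist's pose just before it. There is no depth.
- bot.job_done(): hands the job in; it is judged then, once.
Trained networks look in a picture, given as the dict that the camera call returned (one of the last four; its "shot" number tells which), for a name from the list of things; names that differ only in an ending like _2 or _b are one class to them, and where a whole thing is asked for, a point or a joint stands for the part that bears it (a point fixed in the world has none). Each returns a list of dicts, best first, with "conf" (0 to 1); they miss things now and then, are a little off and sometimes report something else, mostly with a low value. They report only what shows in the picture. A call takes as long as a camera call. They do not tell look-alikes from the thing itself.
- bot.trace(query, picture): "region" (400x640 bool, what is visible of it).
- bot.spot_point(query, picture): "xyz" ([x, y, z] in m, in world coordinates, good to about 4 mm: a listed point, or the origin of a listed thing).
The state is a dict: "clock": time; "qpos": joint angles; "qd": joint speeds; "joint_efforts": joint torques, N m; "position": TCP position; "tool_rot": TCP orientation; "force": force on the tool from outside, world axes, zero at the start; "moment": the same for the moment, N m; "grip_width": finger opening in m; "finger_force": force on a finger pad.
Only numpy, scipy, OpenCV 4.12 (cv2) and the standard library are available. Lean on these libraries where they do the work, as an engineer would, in place of code of your own. Each camera call takes 0.05 s, during which the arm holds its last target. There are 200 camera calls.

### The job

Flip the cam lever on the stand all the way over so that its stop clears the adapter plate. Then slide the plate out along its channel, without lifting it or letting it tip, until its front edge is level with the tip of the pointer post that stands beside its way, and finish there with the gripper still holding the plate steady and level, since it would tip off if let go. Leave the other things on the bench alone.

Things in the scene. Friction and masses are not known exactly. Their poses are not given: they have to be found in the camera images.
- stand: fixed grey stand with a level channel on top: 120 mm (x) by 290 mm (y), its sliding surface 70 mm above the bench. Origin at the centre of its underside, on the bench. Its own -y axis is the outward sliding direction (to the robot's right, give or take 15 degrees); the outer lip of the sliding surface is at its y = -145 mm. Two fence bars 10 mm high, 96 mm apart inside (3 mm play each side of the plate), guide the plate; the outer ends of the channel are open.
- plate: loose bare aluminium adapter plate, 90 mm (x) by 260 mm (y) by 8 mm thick, about 0.6 kg (0.45 to 0.8), lying flat in the channel, free to slide once the stop is clear. Origin at the centre of its underside, 70 mm above the bench; axes parallel to the stand's. Four adapters 10 mm high stand in a row along its front (-y) edge and a U-handle stands on it. Its balance point is near its middle, and out at the pointer more than half of it overhangs the lip.
- plate_grip (a point): centre of the bar of the plate's dark U-handle, 30 mm behind (+y) the plate's centre. The bar runs along the plate's x, 62 mm clear between its two posts, and is 12 mm thick (along y) by 14 mm high; the point is 42 mm above the plate's underside, and the free gap below the bar is 27 mm. Axes as the plate's.
- plate_edge (a point): middle of the plate's front (outer, -y) edge, half-way up its thickness; 160 mm outward of plate_grip. Axes as the plate's. It starts 32 to 50 mm short of the lip.
- pointer: fixed steel pointer post on the bench beside the way of the plate (on its +x side): a thin flat finger, 4 mm thick, 70 to 82 mm above the bench, points at the plate's side. Origin on the bench straight below the finger's tip, 62 mm to the +x side of the channel's middle line (17 mm off the plate's side), 150 to 190 mm outward of the lip; axes parallel to the stand's. The front edge is to be level with it along the stand's y.
- lever (a joint): angle of the cam lever (rad) about a hinge parallel to the stand's y axis. 0 to 0.12 at the start: the handle stands up and its steel stop lies flat across the channel in front of the plate. It grows as the top of the handle is swung to the stand's -x side (towards the robot) and down; at 1.57 the handle is level, pointing to -x, and the stop stands upright beside the channel. Its end stop is at 1.6. Its friction is 0.07 N m, so it stays where it is left.
- lever_grip (a point): point on the lever's handle 60 mm from the hinge. The handle is a flat bar 14 mm wide along the stand's y and 10 mm thick, with a round black end (18 mm across, 18 mm long along y) centred 78 mm from the hinge.
- lever_pivot (a point): centre of the lever's hinge, fixed on the stand at its near outer corner, 82 mm above the bench. Axes as the stand's.
- alcohol: white dispenser bottle, 52 mm across, 130 mm tall, upright, at the left. To be left alone
- cap_cup: clear cup, 64 mm across, 50 mm tall, at the right. To be left alone
- driver: screwdriver lying at the right, nearer the robot. To be left alone
- cleaner: grey connector cleaner case, 100 x 45 x 36 mm, at the left. To be left alone
- plug1: green fibre plug, 48 x 10 x 9 mm, lying on the bench under the way of the plate. To be left alone
- plug2: green fibre plug, 48 x 10 x 9 mm, lying on the far side of the stand. To be left alone
- adapter: small blue adapter block, 28 x 24 x 13 mm, lying on the bench under the way of the plate. To be left alone
Not all that is in view belongs to the job. What is shaped like the pointer but purple or turquoise is not meant.

How it is judged:
On the way:
1. the cam lever is flipped over, its stop clear of the plate (value of joint lever above 1.35 rad), for 0.2 s.
At the end, for the whole second after the job is handed in: Lever above 1.3 rad; plate edge within 10 mm of the pointer along the slide and 12 mm of the middle line across it; plate within 8 mm of its resting height, within 0.08 rad of level, still, pressed by the fingers with over 1 N, not leaning on the pointer (value of joint lever above 1.3 rad and y of plate_edge in the frame of pointer between -0.01 and 0.01 m and x of plate_edge in the frame of stand between -0.012 and 0.012 m and z of plate in the frame of stand between 0.062 and 0.078 m and angle between plate's own z axis and vertical below 0.08 rad and linear speed of plate below 0.02 m/s and contact force between plate and the fingers above 1 N and contact force between plate and pointer below 0.3 N); the arm keeps its last pose, push and grip.
It fails at once if the plate is lifted off its channel by more than 15 mm (z of plate in the frame of stand above 0.085 m).
It fails at once if the plate tips by more than 0.15 rad (angle between plate's own z axis and vertical above 0.15 rad).
It fails at once if another thing on the bench is moved more than 25 mm (distance of any of alcohol, cap_cup, driver, cleaner, plug1, plug2, adapter from where it was at the start of the episode above 0.025 m).
It also fails if it takes over 53 s, if anything falls off the work surface, if the arm or the gripper's body presses on something with over 40 N, if the wrist force passes 120 N, or if a joint passes its speed limit or range.

## Working session

There is one attempt and no reset: what is moved stays moved. The work goes in short steps, Python scripts to look and compute and a shell command to move; the robot and the scene stay as the last step left them, time stands still between calls to the robot, and variables do not carry over. Pictures are saved under pics/ and viewed, at most 10 in all, crops included, and the job is handed in when it is done.

```bash
mkdir -p pics; cat > h.py <<'E'
import numpy as np, cv2
from workcell import bot
from scipy.spatial.transform import Rotation as R
def save(f,name,crop=None,scale=1):
    im=f["img"][:,:,::-1]
    if crop: x0,y0,x1,y1=crop; im=im[y0:y1,x0:x1]
    cv2.imwrite("pics/"+name,cv2.resize(im,None,fx=scale,fy=scale,interpolation=cv2.INTER_CUBIC))
def proj(f,X):
    c=f["R"]@np.array(X)+f["t"]; s=c[:2]/c[2]; s=s*(1+f["k1"]*(s@s)); K=np.array(f["intrinsics"]); return K[:2,:2]@s+K[:2,2]
def ray(f,uv):
    K=np.array(f["intrinsics"]); d=(np.array(uv)-K[:2,2])/np.diag(K)[:2]; s=d.copy()
    for _ in range(20): s=d/(1+f["k1"]*(s@s))
    Rm=np.array(f["R"]); o=-Rm.T@np.array(f["t"]); return o,Rm.T@np.r_[s,1]
def atz(f,uv,z):
    o,d=ray(f,uv); return o+d*(z-o[2])/d[2]
E
python3 - <<'E'
from h import *
np.set_printoptions(precision=4,suppress=True)
s=bot.observe(); print({k:np.round(v,3) for k,v in s.items()}, bot.tip_reach)
ims=[]
for n in ("top","scene"):
    f=bot.grab_frame(n); save(f,n+"0.png",scale=1.25)
    for q in ("stand","plate","plate_grip","plate_edge","pointer","lever_grip","lever_pivot"):
        for r in bot.spot_point(q,f)[:3]: print(n,q,np.round(r["xyz"],4),round(r["conf"],2),np.round(proj(f,r["xyz"])))
E
```

```text
{'clock': np.float64(0.0), 'qpos': array([ 1.214,  0.522, -0.036,  1.6  ,  0.021,  1.021, -0.113]), 'qd': array([ 0.001,  0.001,  0.001, -0.001, -0.   ,  0.001, -0.002]), 'joint_efforts': array([  0.002, -92.713,   1.981, -36.994,   0.018,   0.008,   0.   ]), 'position': array([ 0.177, -0.599,  0.303]), 'tool_rot': array([-3.14 ,  0.   ,  0.287]), 'force': array([-0.381,  0.017,  0.976]), 'moment': array([-0.029,  0.017, -0.011]), 'finger_force': np.float64(0.0), 'grip_width': np.float64(0.085)} 0.0726
top stand [ 0.4952 -0.0244  0.0817] 0.73 [331. 251.]
top stand [ 0.5923 -0.2259 -0.0016] 0.36 [402. 212.]
top plate [0.5892 0.1115 0.0692] 0.94 [276. 214.]
top plate [0.5895 0.1439 0.112 ] 0.33 [261. 213.]
top plate_grip [0.5915 0.1434 0.1129] 0.89 [261. 212.]
top plate_grip [0.4556 0.4026 0.0028] 0.22 [170. 267.]
top plate_edge [ 0.5635 -0.0141  0.0723] 0.8 [326. 223.]
top pointer [ 0.554  -0.3403  0.0041] 0.89 [444. 226.]
top pointer [ 0.5893 -0.2274 -0.0021] 0.74 [403. 213.]
top lever_grip [ 0.4928 -0.0238  0.1434] 0.68 [332. 253.]
top lever_pivot [ 0.4948 -0.0264  0.0803] 0.56 [331. 251.]
scene stand [ 0.58    0.0905 -0.0005] 0.94 [355. 224.]
scene stand [ 0.5267 -0.1748  0.0029] 0.59 [276. 191.]
scene plate [0.5846 0.1122 0.0699] 0.57 [364. 213.]
scene plate_grip [0.5895 0.1465 0.113 ] 0.83 [378. 208.]
scene plate_edge [ 0.5617 -0.0146  0.0767] 0.66 [323. 196.]
scene pointer [ 0.5539 -0.3384 -0.0035] 0.85 [225. 188.]
scene pointer [ 0.5849 -0.2291  0.001 ] 0.51 [253. 202.]
scene lever_grip [ 0.4921 -0.026   0.1415] 0.54 [326. 162.]
scene lever_pivot [ 0.4927 -0.0252  0.0764] 0.94 [325. 177.]
```

View pics/top0.png

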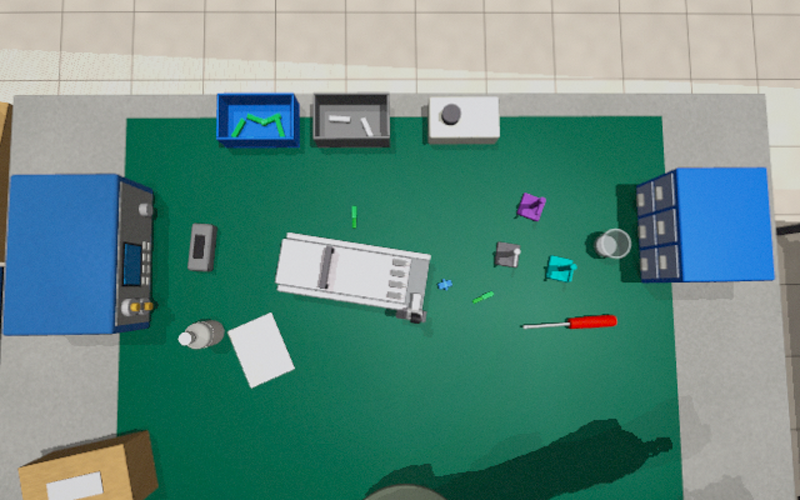

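View pics/scene0.png

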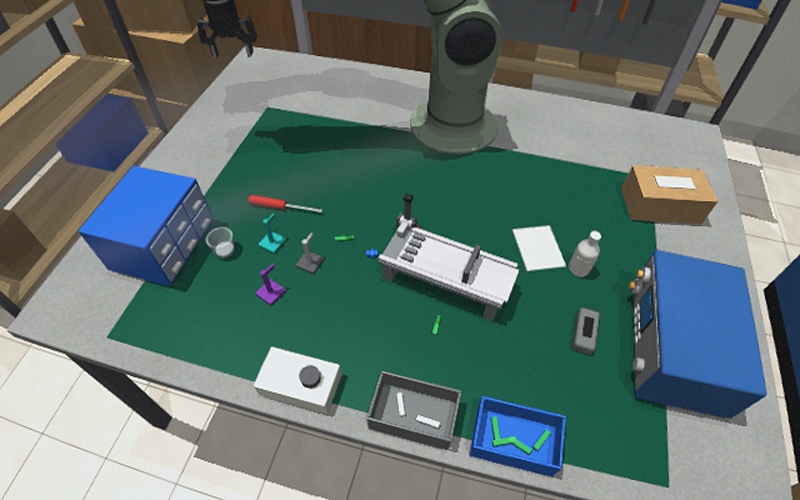

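The grey post at (406,203) in native top-view pixels is one of three candidates. The others are purple at (425,166) and turquoise at (448,214). Grey is the one meant: it's steel-coloured, about 63 mm to the channel's +x side and about 167 mm past the lip. I'll confirm that in a crop.

```bash
cat >> h.py <<'E'
yaw=np.arctan2(-.028,.1594)  # y axis = (-sin,cos) -> refined below
G=np.array([.5905,.145]);Ed=np.array([.5625,-.0143]);S=np.array([.580,.0905])
yv=(G-Ed)/np.linalg.norm(G-Ed); xv=np.array([yv[1],-yv[0]]); YAW=np.arctan2(xv[1],xv[0])
def instand(p): d=np.array(p[:2])-S; return np.array([d@xv,d@yv])
def delta(target,ty=None):
    s=bot.observe(); Rt=R.from_euler('xyz',s["tool_rot"]); d=Rt.inv().apply(np.array(target)-s["position"])*1000
    tw=(Rt.inv()*R.from_euler('xyz',[np.pi,0,YAW])).as_rotvec()
    print("pos",np.round(s["position"],4),"delta mm",np.round(d,1),"turn",np.round(tw,3),"F",np.round(s["force"],1),"w",round(s["grip_width"],4),round(float(s["clock"]),2))
E
python3 - <<'E'
from h import *
f=bot.grab_frame("top"); save(f,"crop1.png",(220,140,480,280),3)
print(YAW)
for n,p in dict(pivot=(.4937,-.0258),pointer=(.587,-.228),edge=Ed,grip=G).items(): print(n,instand(p))
pv=np.array([.4937,-.0258]); t=pv+xv*.025
delta([*t,.25])
E
```

```text
-0.1739917077268662
pivot [-0.06486371 -0.12948389]
pointer [ 0.06203149 -0.31247935]
edge [ 0.00090669 -0.1062472 ]
grip [0.00090669 0.05549485]
pos [ 0.1768 -0.5995  0.3039] delta mm [ 488.6 -449.5   53.9] turn [-0.    -0.     0.461] F [ 0.1  0.6 -0.6] w 0.0856 0.85
```

View pics/crop1.png

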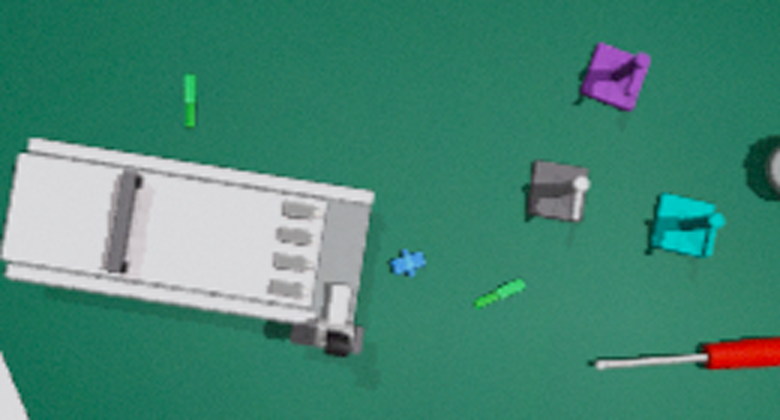

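The crop confirms it. The grey steel post is at crop (560,190), just past the plate's way on its far side, and the purple and turquoise posts sit farther off. The lever stands up at the near outer corner, crop (340,340). Next I turn the tool and approach the lever with the fingers shut.

```bash
python3 -m jog '[[[0,0,0,0,0,0.115,0],[0,0,0,0,0,0.115,0],[0,0,0,0,0,0.115,0],[0,0,0,0,0,0.115,0],[19,-40,0,0,0,0,0]]]' >/dev/null
python3 -m jog '[[[18,-44,0,0,0,0,0],[18,-44,0,0,0,0,0],[18,-44,0,0,0,0,0],[18,-44,0,0,0,0,0],[18,-44,0,0,0,0,0]]]' >/dev/null
python3 -m jog '[[[18,-44,0,0,0,0,0],[18,-44,0,0,0,0,0],[18,-44,0,0,0,0,0],[18,-44,0,0,0,0,0],[18,-44,0,0,0,0,0]]]'
python3 - <<'E'
from h import *
pv=np.array([.4937,-.0258]); t=pv+xv*.027
delta([*t,.25])
E
```

```text
clock: 2.35
position: [0.4563, -0.1592, 0.3042]
tool_rot: [3.141, -0.001, -0.173]
force: [-0.0, -1.1, 0.2]
grip_width: -0.0001
finger_force: 0.0
pos [ 0.4563 -0.1592  0.3042] delta mm [  40.8 -137.8   54.2] turn [ 0.    -0.001  0.001] F [-0.  -1.1  0.2] w -0.0001 2.35
```

```bash
python3 -m jog '[[[10,-36,0,0,0,0,0],[10,-34,0,0,0,0,0]]]' >/dev/null
cat >> h.py <<'E'
def wrist():
    s=bot.observe(); f=bot.grab_frame("wrist"); T=np.eye(4); T[:3,:3]=R.from_euler('xyz',s["tool_rot"]).as_matrix(); T[:3,3]=s["position"]
    C=np.linalg.inv(T@np.array(f["tool_from_camera"])); f2=dict(f); f2["R"]=C[:3,:3]; f2["t"]=C[:3,3]; return f,f2
E
python3 - <<'E'
from h import *
f,g=wrist(); save(g,"w1.png")
for q in ("plate_grip","plate_edge","pointer","lever_grip","lever_pivot"):
    for r in bot.spot_point(q,f)[:2]: print(q,np.round(r["xyz"],4),round(r["conf"],2),np.round(proj(g,r["xyz"])),instand(r["xyz"]))
pv=np.array([.4937,-.0258]); t=pv+xv*.027
delta([*t,.198])
E
```

```text
plate_grip [0.5868 0.143  0.1079] 0.83 [ 57. 139.] [-0.00239121  0.05288452]
plate_grip [ 0.4659 -0.3619 -0.0011] 0.6 [519. 155.] [-0.03405997 -0.46532192]
plate_edge [ 0.5582 -0.0118  0.0746] 0.82 [230. 135.] [-0.00376117 -0.10452934]
plate_edge [ 0.4947 -0.0257  0.0806] 0.23 [256. 193.] [-0.06389612 -0.12921229]
pointer [ 0.5557 -0.3419  0.0066] 0.65 [509.  86.] [ 0.05092189 -0.43007815]
pointer [ 0.5855 -0.2365  0.0016] 0.61 [421.  75.] [ 0.06202562 -0.32111069]
lever_pivot [ 0.4948 -0.0205  0.079 ] 0.91 [252. 193.] [-0.06469783 -0.12407349]
pos [ 0.4869 -0.0964  0.3039] delta mm [ 21.4 -70.7 105.9] turn [ 0.  0. -0.] F [-0.1 -0.1 -0.3] w 0.0001 2.85
```

View pics/w1.png

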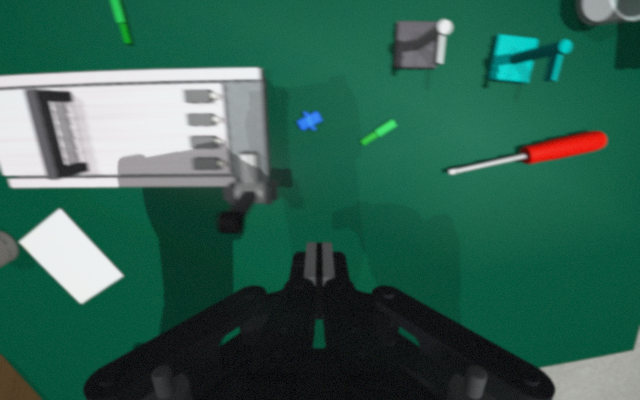

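The wrist view shows the pointer's finger running from its post at (444,26) to its tip at (441,64). The lever knob is at (231,221) and the plate lies behind the stop. I'll locate the tip from both pictures.

```bash
python3 - <<'E'
from h import *
f,g=wrist(); t=bot.grab_frame("top")
for n,c,uv in (("w",g,(441,63)),("w2",g,(444,35)),("t",t,(412.2,212)),("t2",t,(413.5,202))):
    p=atz(c,uv,.078); print(n,p,instand(p))
for z in (.16,): print("knob",instand(atz(g,(231,221),z)))
E
python3 -m jog '[[[11,-35,0,0,0,0,0],[10,-36,0,0,0,0,0],[0,0,40,0,0,0,0],[0,0,40,0,0,0,0],[0,0,24,0,0,0,0]]]'
```

```text
w [ 0.58845561 -0.23265166  0.078     ] [ 0.0642704  -0.31680879]
w2 [ 0.61244666 -0.23704074  0.078     ] [ 0.08865904 -0.31697839]
t [ 0.58890991 -0.23262075  0.078     ] [ 0.06471249 -0.3166997 ]
t2 [ 0.61425271 -0.23679927  0.078     ] [ 0.09039601 -0.31642791]
knob [-0.0651027  -0.12827386]
clock: 3.45
position: [0.5193, -0.0298, 0.1976]
tool_rot: [3.141, 0.002, -0.174]
force: [0.4, -0.7, 0.2]
grip_width: -0.0002
finger_force: 0.0
```

```bash
python3 -m jog '[[[-14,0,0,0,0,0,0],[-14,0,0,0,0,0,0],[-14,0,0,0,0,0,0],[-14,0,0,0,0,0,0],[-8,0,5,0,0,0,0]]]'
python3 -m jog '[[[-8,0,6,0,0,0,0],[-8,0,6,0,0,0,0],[-6,0,6,0,0,0,0],[-4,0,6,0,0,0,0],[0,0,6,0,0,0,0]]]'
python3 - <<'E'
from h import *
f,g=wrist(); save(g,"w2.png")
pv=np.array([.4937,-.0258]); s=bot.observe(); print((instand(s["position"])-instand(pv)), s["position"][2]-.0726)
E
```

```text
clock: 3.95
position: [0.4568, -0.0187, 0.1953]
tool_rot: [-3.141, -0.001, -0.174]
force: [2.3, 0.8, 0.5]
grip_width: -0.0001
finger_force: 0.8
clock: 4.45
position: [0.431, -0.0135, 0.1643]
tool_rot: [3.141, 0.001, -0.173]
force: [0.4, -0.1, 1.2]
grip_width: 0.0001
finger_force: 0.4
[-0.06384857  0.00121932] 0.0909505678574713
```

View pics/w2.png

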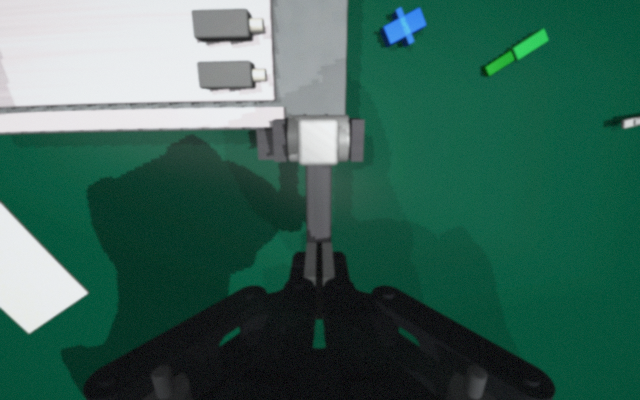

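The handle now lies nearly level under the fingers, and the stop stands upright at (320,140), clear of the channel. I press it slightly further, hold, then rise.

```bash
python3 -m jog '[[[0,0,4,0,0,0,0],[0,0,3,0,0,0,0],[0,0,0,0,0,0,0],[0,0,0,0,0,0,0]]]'
python3 -m jog '[[[0,0,-35,0,0,0,0.5],[0,0,-45,0,0,0,0.7],[0,0,-45,0,0,0,0.7],[0,0,-25,0,0,0,0.7]]]' >/dev/null
python3 - <<'E'
from h import *
delta([.5887,.1445,.25])
E
```

```text
clock: 4.9
position: [0.4321, -0.0137, 0.158]
tool_rot: [-3.141, -0.001, -0.173]
force: [1.6, -0.8, 4.3]
grip_width: 0.0
finger_force: 2.1
pos [ 0.432  -0.0136  0.311 ] delta mm [ 126.8 -182.7   61.5] turn [-0.001 -0.003  0.001] F [ 0.3  0.2 -0.3] w 0.0581 5.3
```

```bash
python3 -m jog '[[[26,-37,0,0,0,0,0.7],[26,-37,0,0,0,0,0.7],[25,-37,0,0,0,0,0.7],[25,-36,0,0,0,0,0.7],[25,-36,0,0,0,0,0.7]]]'>/dev/null
python3 - <<'E'
from h import *
f,g=wrist(); save(g,"w3.png")
for q in ("plate_grip","plate_edge","lever_grip","lever_pivot"):
    for r in bot.spot_point(q,f)[:1]: print(q,np.round(r["xyz"],4),round(r["conf"],2),np.round(proj(g,r["xyz"])),instand(r["xyz"]))
delta([.5887,.1445,.166])
E
```

```text
plate_grip [0.5878 0.1432 0.1119] 0.87 [323. 197.] [-0.00144094  0.05325461]
plate_edge [ 0.5596 -0.0143  0.0752] 0.75 [466. 187.] [-0.00194952 -0.10674924]
lever_grip [ 0.4349 -0.0044  0.0805] 0.6 [461. 286.] [-0.12648059 -0.11858617]
lever_pivot [ 0.4964 -0.024   0.0786] 0.56 [477. 238.] [-0.06251609 -0.12724366]
pos [0.588  0.1444 0.3073] delta mm [  0.8  -0.3 141.3] turn [0.001 0.001 0.001] F [ 0.5 -0.9  0.1] w 0.0598 6.05
```

View pics/w3.png

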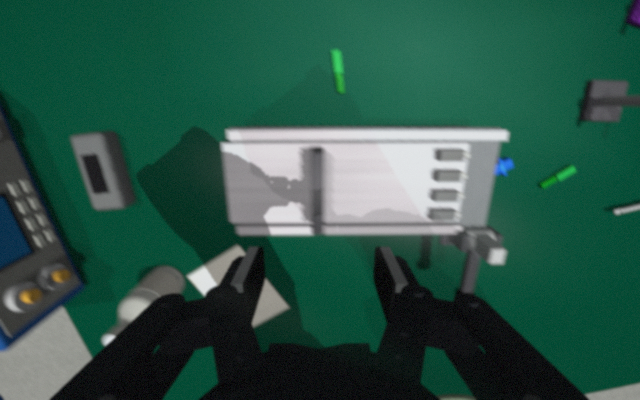

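The fingers are over the handle bar at (318,190), and the lever is fully over with its stop clear. I descend and grip.

```bash
python3 -m jog '[[[0,0,38,0,0,0,0.7],[0,0,38,0,0,0,0.7],[0,0,30,0,0,0,0.7],[0,0,20,0,0,0,0.7],[1,0,14,0,0,0,0.7]]]'
python3 -m jog '[[[0,0,0,0,0,0,0.4],[0,0,0,0,0,0,0.25],[0,0,0,0,0,0,0.15],[0,0,0,0,0,0,0],[0,0,0,0,0,0,0]]]' 30
python3 -m jog '[[[0,0,0,0,0,0,0],[0,0,0,0,0,0,0]]]' 110
```

```text
clock: 6.55
position: [0.5885, 0.1434, 0.1668]
tool_rot: [3.141, 0.001, -0.174]
force: [-0.1, -0.6, 0.2]
grip_width: 0.0601
finger_force: 0.0
clock: 7.05
position: [0.5897, 0.1446, 0.1692]
tool_rot: [-3.141, -0.002, -0.173]
force: [-0.8, -1.6, 6.8]
grip_width: 0.0118
finger_force: 30.7
clock: 7.25
position: [0.5898, 0.1446, 0.1695]
tool_rot: [-3.141, -0.002, -0.173]
force: [-1.1, -0.5, 9.8]
grip_width: 0.01
finger_force: 108.4
```

```bash
python3 -m jog '[[[0,0,-2,0,0,0,0],[0,6,0,0,0,0,0],[0,10,0,0,0,0,0],[0,12,0,0,0,0,0],[0,12,0,0,0,0,0]]]'
python3 -m jog '[[[0,0,0,0,0,0,0]]]'
python3 - <<'E'
from h import *
f,g=wrist()
for q in ("plate_grip","plate_edge"):
    for r in bot.spot_point(q,f)[:1]: print(q,np.round(r["xyz"],4),round(r["conf"],2),np.round(proj(g,r["xyz"])),instand(r["xyz"]))
print(instand(bot.observe()["position"]))
E
```

```text
clock: 7.75
position: [0.582, 0.1036, 0.1698]
tool_rot: [3.141, 0.0, -0.174]
force: [0.4, -0.4, -4.2]
grip_width: 0.01
finger_force: 107.5
clock: 7.85
position: [0.5821, 0.1023, 0.1698]
tool_rot: [3.14, 0.0, -0.176]
force: [-0.3, -0.3, -3.7]
grip_width: 0.0096
finger_force: 107.6
plate_grip [0.5815 0.102  0.1116] 0.87 [321. 273.] [-0.00051347  0.01158604]
plate_edge [ 0.5488 -0.0571  0.075 ] 0.94 [564. 246.] [-0.00517713 -0.15077267]
[-0.00024374  0.0148968 ]
```

```bash
python3 -m jog '[[[0,12,0,0,0,0,0],[0,15,0,0,0,0,0],[0,15,0,0,0,0,0],[0,15,0,0,0,0,0],[0,15,0,0,0,0,0]]]'
python3 -m jog '[[[0,15,0,0,0,0,0],[0,15,0,0,0,0,0],[0,12,0,0,0,0,0],[0,10,0,0,0,0,0],[0,8,0,0,0,0,0]]]'
python3 -m jog '[[[0,6,0,0,0,0,0],[0,0,0,0,0,0,0]]]'
python3 - <<'E'
from h import *
f,g=wrist()
for q in ("plate","plate_grip","plate_edge","pointer"):
    for r in bot.spot_point(q,f)[:1]: print(q,np.round(r["xyz"],4),round(r["conf"],2),np.round(proj(g,r["xyz"])),instand(r["xyz"]))
t=bot.grab_frame("top")
for q in ("plate","plate_edge","pointer"):
    for r in bot.spot_point(q,t)[:2]: print(q,np.round(r["xyz"],4),round(r["conf"],2),np.round(proj(t,r["xyz"])),instand(r["xyz"]))
save(g,"w4.png"); print(instand(bot.observe()["position"]))
E
```

```text
clock: 8.5
position: [0.5696, 0.0325, 0.1699]
tool_rot: [3.141, 0.0, -0.174]
force: [0.9, 0.0, -4.2]
grip_width: 0.0099
finger_force: 107.6
clock: 9.0
position: [0.5594, -0.0257, 0.1699]
tool_rot: [-3.142, -0.0, -0.174]
force: [0.3, 0.1, -4.1]
grip_width: 0.0097
finger_force: 107.7
clock: 9.2
position: [0.5585, -0.0315, 0.1699]
tool_rot: [3.141, 0.0, -0.174]
force: [-0.2, -0.3, -5.6]
grip_width: 0.01
finger_force: 107.7
plate [ 0.5523 -0.0608  0.0735] 0.84 [366. 242.] [-0.00108945 -0.1538109 ]
plate_grip [ 0.5588 -0.0337  0.1105] 0.55 [324. 270.] [ 0.00062099 -0.12599482]
plate_edge [ 0.5254 -0.1915  0.0764] 0.95 [567. 247.] [-0.00495715 -0.28719434]
pointer [ 0.5883 -0.2361 -0.0021] 0.91 [550. 131.] [ 0.06471409 -0.320232  ]
plate [ 0.4627 -0.3629  0.0027] 0.67 [454. 259.] [-0.03703854 -0.46686079]
plate_edge [ 0.5302 -0.188   0.0757] 0.89 [395. 236.] [-0.00083553 -0.28291623]
pointer [ 5.892e-01 -2.256e-01 -2.000e-04] 0.91 [402. 213.] [ 0.0637828  -0.30973473]
pointer [ 0.6931 -0.2789  0.0011] 0.88 [420. 176.] [ 0.17534111 -0.34424332]
[-0.00016589 -0.12289307]
```

View pics/w4.png

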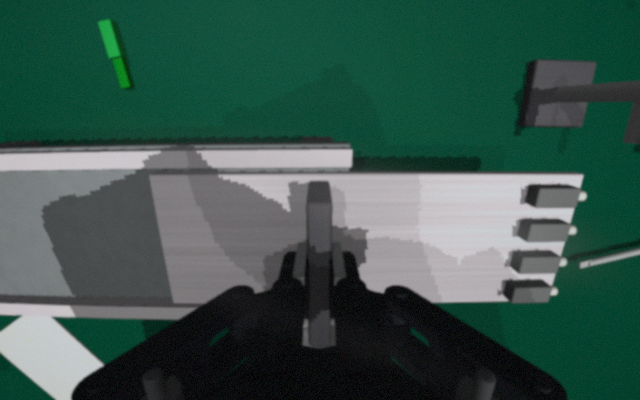

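The plate is sliding level with about 33 mm to go, its edge at (575,240). The pointer's finger runs off the right edge of the picture. I move most of the way, then check in the fixed cameras.

```bash
python3 -m jog '[[[0,10,0,0,0,0,0],[0,10,0,0,0,0,0],[0,7,0,0,0,0,0],[0,4,0,0,0,0,0],[0,0,0,0,0,0,0]]]'
python3 - <<'E'
from h import *
t=bot.grab_frame("top"); s=bot.grab_frame("scene")
for n,c in (("top",t),("scene",s)):
  for q in ("plate_edge","pointer"):
    for r in bot.spot_point(q,c)[:2]: print(n,q,np.round(r["xyz"],4),round(r["conf"],2),instand(r["xyz"]))
a=cv2.resize(t["img"][185:260,350:450],None,fx=6,fy=6,interpolation=cv2.INTER_CUBIC)
cv2.imwrite("pics/c2.png",a[:,:,::-1]); save(s,"c3.png",(200,160,320,250),6)
print(instand(bot.observe()["position"]))
E
```

```text
clock: 10.15
position: [0.5531, -0.0622, 0.1699]
tool_rot: [3.141, -0.0, -0.174]
force: [0.0, 0.5, -4.6]
grip_width: 0.0099
finger_force: 107.7
top pointer [ 0.6893 -0.2786 -0.0018] 0.87 [ 0.17154655 -0.34460569]
top pointer [ 0.5526 -0.3434  0.0014] 0.63 [ 0.04812836 -0.43209216]
scene pointer [ 0.5527 -0.336  -0.0032] 0.87 [ 0.0469458  -0.42478657]
scene pointer [ 0.586  -0.2306  0.0006] 0.79 [ 0.06149669 -0.31521321]
[-1.51859569e-04 -1.53774804e-01]
```

View pics/c2.png

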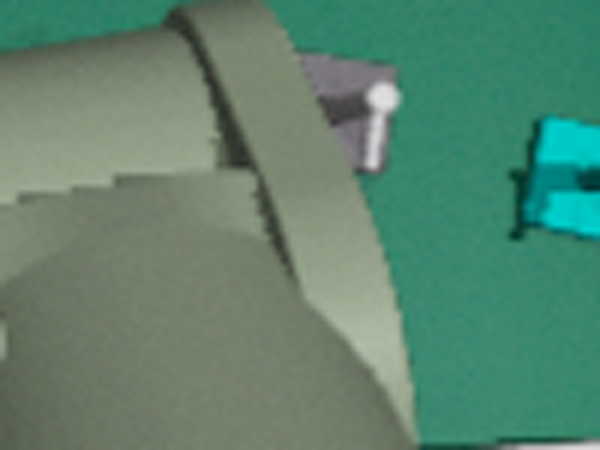

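View pics/c3.png

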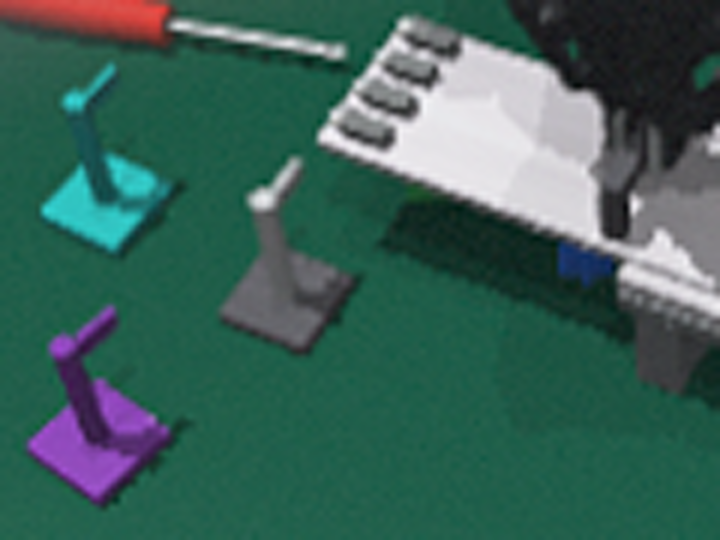

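The scene crop shows the plate's front edge from (320,140) to (405,18) nearly in line with the grey finger, whose tip is at (297,161). I compute the difference.

```bash
python3 - <<'E'
from h import *
s=bot.grab_frame("scene"); o=lambda u,v:(200+u/6-.4,160+v/6-.4)
for n,uv,z in (("c1",(320,137),.078),("c2",(405,17),.078),("tip",(297,160),.081),("post",(262,199),.081)): print(n,instand(atz(s,o(*uv),z)))
E
```

```text
c1 [ 0.04441734 -0.31280152]
c2 [-0.0430147  -0.31506856]
tip [ 0.06370576 -0.31369517]
post [ 0.09160526 -0.31621191]
```

The edge and the tip agree within about 2 mm, inside the 10 mm tolerance. The force is steady, the tool height hasn't changed and the tool is level, so I hand in.

```bash
python3 -m jog '[[[0,1,0,0,0,0,0],[0,0,0,0,0,0,0],[0,0,0,0,0,0,0]]]'; python3 -c "
from workcell import bot
print(bot.job_done())"
```

```text
clock: 10.8
position: [0.553, -0.0623, 0.1699]
tool_rot: [-3.142, 0.0, -0.173]
force: [-0.1, 0.3, -5.0]
grip_width: 0.0097
finger_force: 107.7
the job is handed in; nothing more can be done
None
```

I flipped the lever fully over, slid the plate out until its front edge was within about 2 mm of the grey pointer's tip, and handed the job in at 10.8 s with the gripper still holding the plate level; no verdict was returned.

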